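Load a reel on the take-up stand

ROBOT

A 7-joint arm with a two-finger parallel gripper is mounted at the origin on the work surface. World frame = base frame: x ahead of the robot, y to its left, z up, the work surface at z = 0. Lengths are in m, angles in rad, forces in N, time in s.
With the tool pointing down it reaches from about 0.4 to 0.85 m from the base axis. Payload 10.4 kg.
Tool frame: the origin (TCP) lies where the fingers leave the gripper's body, on its centre line; the fingertips stand 73 mm ahead of it and the grasp point (between the pads) lies manip.grip_depth ahead of it (manip.grip_depth is the distance from the TCP to the grasp point, in m); z points along the fingers, y is the line along which they close (so a half turn about z gives the same grasp; the last joint's range is limited). The gripper opens to 85 mm and grips with 20 to 120 N. Pads are 22 mm wide; open, the fingers measure 114 mm over their backs; the gripper's body (76 mm by 85 mm) begins 54 mm behind the grasp point. The pads swing forward as they close: fully open they stand 13 mm farther back than shut.
Start: joints at [1.302, 0.332, -0.065, 1.46, 0.022, 1.35, -0.088], TCP at [0.152, -0.606, 0.304] pointing down, gripper open.
Joint ranges: [-2.6, 2.6], [-0.5, 2.12], [-1.47, 1.34], [0.16, 2.42], [-1.27, 4.41], [0.06, 2.06], [-2.6, 2.6]. Speed limits (rad/s): [2.22, 2.22, 2.79, 2.79, 3.14, 3.14, 3.14].

INTERFACE

Orientations are given as [roll, pitch, yaw] about the fixed x, y, z axes, in that order (R = Rz(yaw) Ry(pitch) Rx(roll)).
In Python, from cell import manip, hand, kinematics, sensors, read_camera, job gives the robot as it stands. Calls block until the motion is done:
- manip.move_ptp(position, orientation): joint-space move of the TCP to a pose.
- manip.servo_line(position, ori=None, rate=0.15, threshold=None): straight line of the TCP; ori=None keeps the orientation; rate is the mean speed in m/s. With threshold (N) it stops when the force on the tool has changed by that much, and returns True; else False.
- manip.move_joints(angles): joint-space move.
- hand.grip(opening): opening from 0.0 (shut) to 1.0 (fully open); the grip force is fixed at half the most; returns when the fingers have stopped.
- manip.dwell(seconds).
- kinematics.inverse_kinematics(position, orientation): joint angles nearest the present ones, or None.
- sensors.observe(): the state.
- read_camera(name): name is "scene" or "top" or "wrist"; returns a dict with "pixels" (480x640x3 uint8, red, green, blue), "camera_matrix" (3x3 intrinsics, pixels), "world_from_camera" (4x4, takes a point from camera to world coordinates); the wrist camera has in their place "mount" (4x4, takes a point from camera to tool coordinates, whose origin is the TCP and whose axes are the flange's). Camera axes: x right, y up, looking along -z (the intrinsics and any distortion apply to the point x, -y, -z); pixel columns grow to the right and rows downward; lengths in m; the calibration is good to about 2 mm. A picture is of the moment at which its call begins: read the wrist's pose just before it. There is no depth.
A pose or a line that the arm cannot do raises manip.MotionError and nothing moves.
- job.job_done(): hands the job in; it is judged then, once.
The state is a dict: "t": time; "joint_pos": joint angles; "joint_vel": joint speeds; "effort": joint torques, N m; "tool_pos": TCP position; "eef_rot": TCP orientation; "ft_force": force on the tool from outside, world axes, zero at the start; "wrist_torque": the same for the moment, N m; "opening": opening from 0.0 (shut) to 1.0 (fully open); "grasp_force": force on a finger pad.
Only numpy, scipy, OpenCV 4.12 (cv2) and the standard library are available. Lean on these libraries where they do the work, as an engineer would, in place of code of your own. Each camera call takes 0.05 s, during which the arm holds its last target. There are 200 camera calls.

TASK

Put the big empty wire reel on the take-up stand: slide the plain end of the steel spindle through the bore of the reel, while the reel stands in its wooden cradle, until the spindle's collar is up against the reel. Then let go, take the reel itself with the spindle in it, lift it out of the cradle and press it straight down into the stand's two fork clips until the spindle lies at the bottom of both forks, centred between them, and both sprung jaws have snapped shut over it; do not let it drop in. Either end of the spindle may go to either fork; leave the other things on the bench where they are.

Things in the scene. Friction and masses are not known exactly. Their poses are not given: they have to be found in the camera images.
- reel: The larger of the two empty grey plastic reels; stands on its rim in the cradle. Flange diameter 84 mm, 50 mm wide over the flat flanges (each 4 mm thick), hub 34 mm, through bore 15.6 mm in diameter. About 140 g. Origin in the middle of the bore; y axis along the bore: flange faces at y = -25 and +25 mm.
- spindle: Steel spindle, 196 mm, 240 g, lying level on the bench (axis 11 mm up). Origin on its axis, y along the 12 mm shaft: plain bevelled end at y = -98 mm, collar (22 mm diameter) at y = 27..35, hexagonal end (22 mm across flats) at y = 80..98, bare shaft elsewhere; centre of mass y = 20. Forks bear on it at y = -66 and +66. A reel against the collar has its origin at y = +2.
- cradle: Fixed wooden cradle, 120 x 72 mm, holding the reel on its rim between two sloping cheeks and two low end boards (30 mm high, 28 to 34 mm either side in y). Origin on the bench under its centre; y axis along the bore of the reel standing in it. That bore's axis is 55.5 mm above the bench; the reel has 3 mm of play each way along y. Open at both y ends.
- stand: Fixed green take-up stand: base x -55..75, y +-95, 12 mm thick; steel forks at y = -66 and +66 mm, 8 mm thick, 124 mm clear between them, and a guide bar at x = 62, 50 mm up. Origin on the bench below seat; y axis from fork to fork. Each fork is an upright slot 14 mm wide, open at the top, with a rear prong (+x) and flared lip up to 105 mm above the bench and a sprung jaw on the -x side.
- seat (a point): Point midway between the two forks, 72 mm above the bench, where the spindle's axis lies when it is fully home in both forks; same axes as stand.
- jaw_left (a joint): Sprung jaw of the fork at y = +66 mm of the stand, rad: 0 shut, positive swung outwards to -x, at most 0.35. Its roller nose (9 mm diameter) stands over the slot 82 mm above the bench, a sloping lip (top 97 mm) leads the rod in. The rod pushed down opens it to about 0.1 and it springs back over the rod. Takes about 5 to 9 N per jaw; reel and spindle's weight does not open it.
- jaw_right (a joint): The same for the fork at y = -66 mm of the stand.
- small_reel: bystander: smaller empty grey reel, flange diameter 60 mm, 30 mm wide, lying flat; origin centre of its underside
- crank: bystander: black hand crank with a wooden knob, 130 mm long, 80 mm high at the knob; origin underside centre
- pliers: bystander: pliers with red handles lying flat, 165 mm long, 12 mm high; origin under the pivot
- file: bystander: flat file with wooden handle lying at the robot's right, 255 mm long, 22 mm high; origin on the bench under its middle, x axis along the blade
- jar: bystander: round white jar 68 mm in diameter, 95 mm high; origin centre of its underside
- spray: bystander: white bottle 48 mm in diameter, 170 mm high; origin centre of its underside
- tubs: bystander: two small plastic tubs stacked, 90 x 70 x 68 mm high; origin centre of the underside
Things that resemble listed ones, but are neither listed nor needed, are in the scene too. Leave any turquoise look-alike of the reel alone. Several things have the shape of the stand; the one meant has the colours described above.

How it is judged:
On the way, in this order (a step that is already met when the one before it is completed fails the run):
1. the spindle is through the reel, its collar against it, with the reel standing in the cradle (y of reel in the frame of spindle between -0.008 and 0.004 m and x of reel in the frame of spindle between -0.004 and 0.004 m and z of reel in the frame of spindle between -0.004 and 0.004 m and angle between the y axis of reel and the y axis of spindle, either way round below 0.12 rad and distance between reel and cradle below 0.063 m), for 0.2 s.
2. the reel is lifted clear of the cradle with the spindle in it (y of reel in the frame of spindle between -0.008 and 0.004 m and x of reel in the frame of spindle between -0.004 and 0.004 m and z of reel in the frame of spindle between -0.004 and 0.004 m and angle between the y axis of reel and the y axis of spindle, either way round below 0.12 rad and z of reel in the frame of cradle above 0.09 m), for 0.2 s.
At the end, for the whole second after the job is handed in: Spindle at the bottom of both forks: origin within 3 mm of seat in x and z, 10 mm in y, axis within 0.04 rad of the line of the forks; both jaws below 0.04 rad; the spindle through the reel with the collar within 10 mm of it; all let go and at rest (x of spindle in the frame of seat between -0.003 and 0.003 m and y of spindle in the frame of seat between -0.01 and 0.01 m and z of spindle in the frame of seat between -0.003 and 0.003 m and angle between the y axis of spindle and the y axis of seat, either way round below 0.04 rad and value of joint each of jaw_left, jaw_right below 0.04 rad and y of reel in the frame of spindle between -0.008 and 0.004 m and x of reel in the frame of spindle between -0.004 and 0.004 m and z of reel in the frame of spindle between -0.004 and 0.004 m and angle between the y axis of reel and the y axis of spindle, either way round below 0.12 rad and linear speed of spindle below 0.02 m/s and linear speed of reel below 0.03 m/s); the robot touches nothing.
It fails at once if another thing on the bench is moved by more than 30 mm (distance of any of small_reel, crank, pliers, file, jar, spray, tubs from where it was at the start of the episode above 0.03 m).
It fails at once if the reel and spindle are dropped into the forks instead of being pressed in by the gripper (contact force between the fingers and reel below 0.2 N and contact force between the fingers and spindle below 0.2 N and horizontal distance between spindle and seat below 0.03 m and z of spindle in the frame of seat above 0.012 m and linear speed of spindle above 0.25 m/s).
It also fails if it takes over 61 s, if anything falls off the work surface, if the arm or the gripper's body presses on something with over 40 N, if the wrist force passes 120 N, or if a joint passes its speed limit or range.

## Working session

There is one attempt and no reset: what is moved stays moved. The work goes in short steps, each a Python script; the robot and the scene stay as the last script left them, time stands still between calls to the robot, and variables do not carry over. Pictures are saved under pics/ and viewed, at most 10 in all, crops included, and the job is handed in when it is done.

```bash
ls; mkdir -p pics
cat > h.py <<'E'
import numpy as np, cv2
from cell import manip, hand, kinematics, sensors, read_camera, job
def save(n,f,crop=None,s=1):
    c=read_camera(n); p=c["pixels"]
    cv2.imwrite(f"pics/{f}.png",cv2.cvtColor(p,cv2.COLOR_RGB2BGR)); np.savez(f"pics/{f}.npz",**{k:v for k,v in c.items()}); return c
def ray(c,uv):
    K=np.array(c["camera_matrix"]);T=np.array(c["world_from_camera"])
    x,y=(uv[0]-K[0,2])/K[0,0],(uv[1]-K[1,2])/K[1,1]
    return T[:3,3],T[:3,:3]@np.array([x,-y,-1.])
def onz(c,uv,z):
    o,d=ray(c,uv);return o+d*(z-o[2])/d[2]
def proj(c,P):
    K=np.array(c["camera_matrix"]);T=np.array(c["world_from_camera"])
    q=T[:3,:3].T@(np.array(P)-T[:3,3]);return K[0,0]*q[0]/-q[2]+K[0,2],K[1,1]*-q[1]/-q[2]+K[1,2]
E
python3 - <<'E'
from h import *
for n in("top","scene"):
    c=save(n,n+"0");print(n,c.keys(),np.round(c["camera_matrix"],1).tolist(),np.round(c["world_from_camera"],3).tolist())
s=sensors.observe();print(s,manip.grip_depth)
E
```

```text
pics
top dict_keys(['pixels', 'camera_matrix', 'world_from_camera']) [[440.8, 0.0, 324.3], [0.0, 440.8, 246.9], [0.0, 0.0, 1.0]] [[0.013, 0.999, -0.047, 0.489], [-0.999, 0.015, 0.031, -0.008], [0.032, 0.047, 0.998, 1.045], [0.0, 0.0, 0.0, 1.0]]
scene dict_keys(['pixels', 'camera_matrix', 'world_from_camera']) [[556.0, 0.0, 325.2], [0.0, 556.0, 237.8], [0.0, 0.0, 1.0]] [[0.359, -0.797, 0.486, 1.206], [0.933, 0.305, -0.188, -0.276], [0.002, 0.521, 0.853, 1.231], [0.0, 0.0, 0.0, 1.0]]
{'t': 0.1, 'joint_pos': array([ 1.30239441,  0.33282622, -0.06468434,  1.46086252,  0.02160975,
        1.34991986, -0.08852034]), 'joint_vel': array([-8.08382402e-05, -1.36728847e-03, -4.83598216e-05, -1.34562961e-03,
       -8.95809292e-04, -3.38613388e-04,  7.94578630e-04]), 'effort': array([ 1.38861418e-03, -6.26746559e+01,  4.92950901e-02, -3.92429173e+01,
        1.63460925e-02,  7.01270183e-03,  7.74238316e-06]), 'tool_pos': array([ 0.15201238, -0.60597455,  0.30318197]), 'eef_rot': array([-3.14027449e+00,  7.50321855e-05,  2.45788289e-01]), 'ft_force': array([0.58311912, 0.15861985, 0.37844815]), 'wrist_torque': array([-0.04144936,  0.039766  , -0.04112957]), 'grasp_force': 0.0, 'opening': 0.9985464835339225} 0.0539
```

View pics/top0.png

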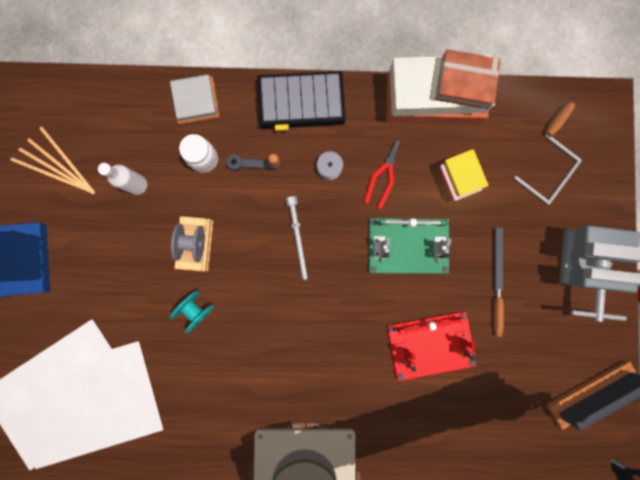

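View pics/scene0.png

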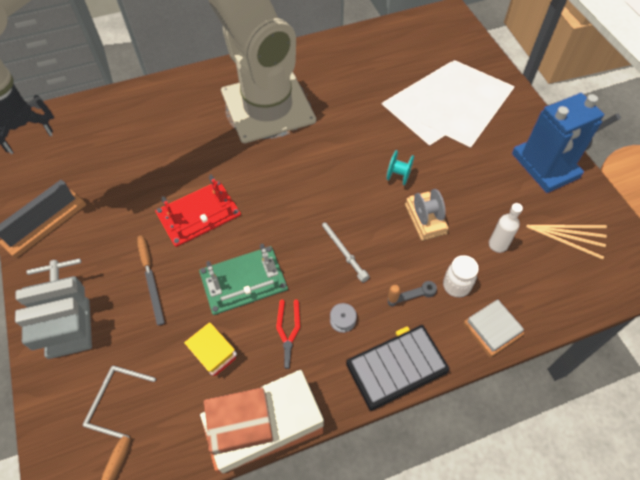

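Top view: spindle (292,200) hex to (305,278) plain; cradle and grey reel (192,244); green stand (409,246). The turquoise reel and red stand are look-alikes. The scene view agrees.

```bash
cat > m.py <<'E'
from h import *
c=dict(np.load("pics/top0.npz"));p=c["pixels"];hsv=cv2.cvtColor(p,cv2.COLOR_RGB2HSV)
def win(m,u0,u1,v0,v1):
    r=np.zeros_like(m);r[v0:v1,u0:u1]=m[v0:v1,u0:u1];return r
def rect(m,z,name):
    k=max(cv2.findContours(m,cv2.RETR_EXTERNAL,cv2.CHAIN_APPROX_NONE)[0],key=cv2.contourArea)[:,0]
    w=np.array([onz(c,q,z)[:2] for q in k],np.float32)
    (cx,cy),(a,b),an=cv2.minAreaRect(w);print(name,cx,cy,a,b,an)
g=win(cv2.inRange(hsv,(55,80,30),(90,255,255)),360,460,205,285);rect(g,.012,"stand (130x190)")
w=win(cv2.inRange(hsv,(8,60,150),(28,255,255)),165,220,205,280);rect(w,.03,"cradle")
m=win(cv2.inRange(hsv,(0,0,110),(180,70,255)),280,315,190,290)
ys,xs=np.nonzero(m);W=np.array([onz(c,q,.011)[:2] for q in zip(xs,ys)])
vx,vy,x0,y0=cv2.fitLine(W.astype(np.float32),cv2.DIST_HUBER,0,.01,.01).ravel()
t=(W-[x0,y0])@[vx,vy];print("spindle",vx,vy,x0,y0,t.min(),t.max(),"ends",[x0+vx*t.min(),y0+vy*t.min()],[x0+vx*t.max(),y0+vy*t.max()])
q=win(cv2.inRange(hsv,(0,0,40),(180,255,255)),0,640,0,480)
a=cv2.resize(p[200:290,160:220],None,fx=6,fy=6,interpolation=2);b=cv2.resize(p[200:290,365:455],None,fx=6,fy=6,interpolation=2)
cv2.imwrite("pics/crop.png",cv2.resize(np.hstack([a,b]),(800,480))[:,:,::-1])
E
python3 m.py
```

```text
stand (130x190) 0.5437854528427124 -0.23917347192764282 0.12514713406562805 0.18813365697860718 0.4950714111328125
cradle 0.5404338836669922 0.25962841510772705 0.07817112654447556 0.1233036071062088 85.64344787597656
spindle 0.983164 0.18272518 0.56593275 0.024159852 -0.10620142220056006 0.09288430298074163 ends [np.float64(0.4615193343252063), np.float64(0.004754178829424062)] [np.float64(0.6572532547124089), np.float64(0.041132153045102676)]
```

View pics/crop.png

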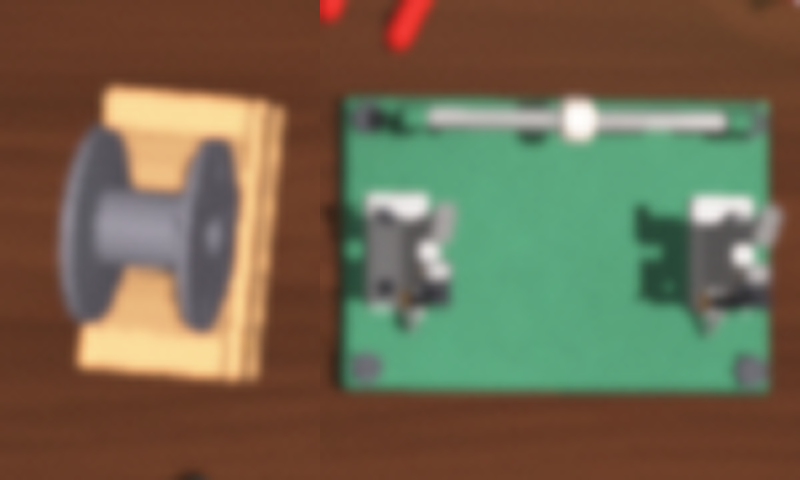

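The crop shows the reel axis tilted about 4° in the cradle, and the stand's guide bar on the far (+x) side. Next I take closer wrist views.

```bash
cat >> h.py <<'E'
from scipy.spatial.transform import Rotation as Ro
pi=np.pi
def wshot(f):
    s=sensors.observe();c=read_camera("wrist");T=np.eye(4);T[:3,:3]=Ro.from_euler("xyz",s["eef_rot"]).as_matrix();T[:3,3]=s["tool_pos"]
    d={"pixels":c["pixels"],"camera_matrix":c["camera_matrix"],"world_from_camera":T@np.array(c["mount"]),"tool":T}
    np.savez(f"pics/{f}.npz",**d);cv2.imwrite(f"pics/{f}.png",c["pixels"][:,:,::-1]);return d
E
python3 - <<'E'
from h import *
c=read_camera("wrist");print(np.round(c["mount"],4).tolist(),np.round(c["camera_matrix"],1).tolist())
M=np.array(c["mount"])
def camover(xy,z,yaw):
    R=Ro.from_euler("xyz",[pi,0,yaw]).as_matrix();
    d=R@(M[:3,:3]@[0,0,-1]);o=R@M[:3,3]
    h=z+o[2]-.05
    off=o[:2]+d[:2]*(h/-d[2]); return [xy[0]-off[0],xy[1]-off[1],z]
for f,xy,yaw in (("ws",(.54,-.24),0),("wc",(.54,.26),0),("wsp",(.56,.024),.184)):
    p=camover(xy,.32,yaw);print(f,p)
    q=kinematics.inverse_kinematics(p,[pi,0,yaw]);print(q)
    manip.move_ptp(p,[pi,0,yaw]);manip.dwell(.3);wshot(f)
print(sensors.observe()["t"])
for y in (.184,.184-pi,.184+pi):
    print(kinematics.inverse_kinematics([.59,.028,.075],[pi,0,y]),kinematics.inverse_kinematics([.53,.18,.12],[pi,0,y-1.83]))
a=[cv2.imread(f"pics/{f}.png") for f in("ws","wc","wsp")]
cv2.imwrite("pics/tri.png",cv2.resize(np.vstack([np.hstack(a[:2]),np.hstack([a[2],a[2]*0])]),(800,600)))
E
```

```text
[[-0.0009, 0.9614, 0.2752, 0.0697], [1.0, 0.001, -0.0002, 0.0003], [-0.0005, 0.2752, -0.9614, -0.0689], [0.0, 0.0, 0.0, 1.0]] [[371.8, 0.0, 317.4], [0.0, 371.8, 247.7], [0.0, 0.0, 1.0]]
ws [np.float64(0.5673198592858711), np.float64(-0.23957793255312237), 0.32]
[ 0.66524905  0.33725232 -0.43556904  1.44479822  0.142387    1.39079016
 -1.34501289]
wc [np.float64(0.5673198592858711), np.float64(0.2604220674468776), 0.32]
[ 0.09964208  0.4378152  -0.82070545  1.40553041  0.31844944  1.43429142
 -2.28718823]
wsp [np.float64(0.5867814690803107), np.float64(0.029413480047979872), 0.32]
[ 0.52851257  0.34760583 -0.82516757  1.50684268  0.2567948   1.39941167
 -1.69741113]
5.9417
[ 0.4351996   0.59940043 -0.70740802  1.7378706   0.45844825  0.9762691
 -1.8360162 ] [ 0.53424056  0.75376338 -1.24642619  1.78236233  0.77144526  1.19569428
  2.11967423]
[ 0.77303358  0.92920504 -1.25914401  1.72225901  0.94202529  1.23116047
  1.02127416] [ 0.37541379  0.57347446 -0.97817295  1.7886295   0.53771571  1.07308377
 -0.872229  ]
[ 0.77303358  0.92920504 -1.25914401  1.72225901  0.94202529  1.23116047
  1.02127416] [ 0.37541379  0.57347446 -0.97817295  1.7886295   0.53771571  1.07308377
 -0.872229  ]
```

View pics/tri.png

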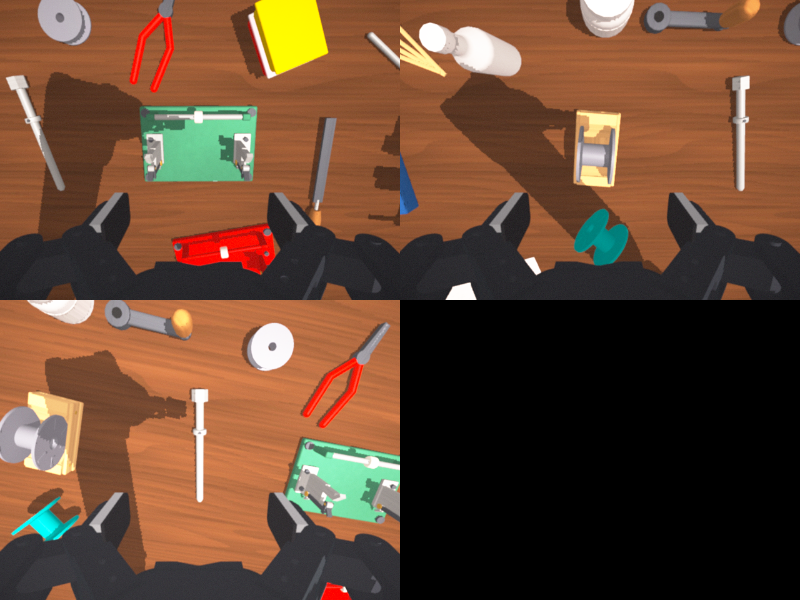

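Wrist views (half scale): the stand is at (200,145) upper left, the reel in its cradle at (597,150) upper right, and the spindle at (199,445) lower left. All are clear.

```bash
cat > m2.py <<'E'
from h import *
def L(f):
    c=dict(np.load(f"pics/{f}.npz"));return c,cv2.cvtColor(c["pixels"],cv2.COLOR_RGB2HSV)
def win(m,u0,u1,v0,v1):
    r=np.zeros_like(m);r[v0:v1,u0:u1]=m[v0:v1,u0:u1];return r
def rect(c,m,z,name):
    k=max(cv2.findContours(m,cv2.RETR_EXTERNAL,cv2.CHAIN_APPROX_NONE)[0],key=cv2.contourArea)[:,0]
    w=np.array([onz(c,q,z)[:2] for q in k],np.float32)
    (cx,cy),(a,b),an=cv2.minAreaRect(w);print(name,np.round([cx,cy,a,b,an],4))
c,h=L("ws");rect(c,win(cv2.inRange(h,(50,80,30),(90,255,255)),210,420,160,310),.012,"stand")
# white prong rows / guide collar
c,h=L("wc");rect(c,win(cv2.inRange(h,(8,60,130),(30,255,255)),275,360,160,300),.02,"cradle z.02")
g=cv2.inRange(h,(100,0,30),(150,110,255))|cv2.inRange(h,(0,0,60),(180,45,255));g=win(g,275,360,175,300)
n,l,st,_=cv2.connectedComponentsWithStats(g);i=1+st[1:,4].argmax();g=(l==i);print("reel bbox",st[i])
print("col heights",[(u,int(np.nonzero(g[:,u])[0].min()),int(np.nonzero(g[:,u])[0].max())) for u in range(st[i][0],st[i][0]+st[i][2],2)])
np.save("pics/g.npy",g)
for f in("wsp","wc"):
    c,h=L(f)
    m=cv2.inRange(h,(0,0,140),(180,60,255));m=win(m,290,340,145,350) if f=="wsp" else win(m,500,580,100,320)
    ys,xs=np.nonzero(m);W=np.array([onz(c,q,.011)[:2] for q in zip(xs,ys)])
    vx,vy,x0,y0=cv2.fitLine(W.astype(np.float32),cv2.DIST_HUBER,0,.01,.01).ravel()
    t=(W-[x0,y0])@[vx,vy];print("spindle",f,vx,vy,np.ptp(t),"ends",[x0+vx*t.min(),y0+vy*t.min()],[x0+vx*t.max(),y0+vy*t.max()])
c,_=L("wc");cv2.imwrite("pics/c2.png",cv2.resize(np.hstack([c["pixels"][160:310,270:370],np.repeat((g*255).astype(np.uint8)[160:310,270:370,None],3,2)]),(800,600),interpolation=0)[:,:,::-1])
E
python3 m2.py
```

```text
stand [ 0.5461 -0.2404  0.1278  0.1874  0.2383]
cradle z.02 [5.47200e-01 2.58800e-01 8.79000e-02 1.45500e-01 8.99042e+01]
reel bbox [ 282  202   62   92 2861]
col heights [(282, 262, 287), (284, 233, 290), (286, 218, 290), (288, 205, 281), (290, 202, 266), (292, 202, 263), (294, 229, 263), (296, 230, 263), (298, 230, 264), (300, 230, 264), (302, 230, 264), (304, 230, 264), (306, 230, 264), (308, 230, 264), (310, 231, 264), (312, 231, 265), (314, 231, 265), (316, 231, 265), (318, 231, 265), (320, 231, 266), (322, 232, 266), (324, 232, 266), (326, 232, 266), (328, 232, 266), (330, 232, 266), (332, 232, 283), (334, 232, 293), (336, 219, 293), (338, 208, 288), (340, 206, 276), (342, 206, 265)]
spindle wsp 0.9829431 0.18390992 0.19256186315285737 ends [np.float64(0.4629638834182833), np.float64(0.0052388443132457795)] [np.float64(0.6522412415201916), np.float64(0.04065288170726994)]
spindle wc 0.98678124 0.16205788 0.19450581297337444 ends [np.float64(0.4628718485745404), np.float64(0.007650900815194667)] [np.float64(0.6548065357922258), np.float64(0.03917209984947117)]
```

View pics/c2.png

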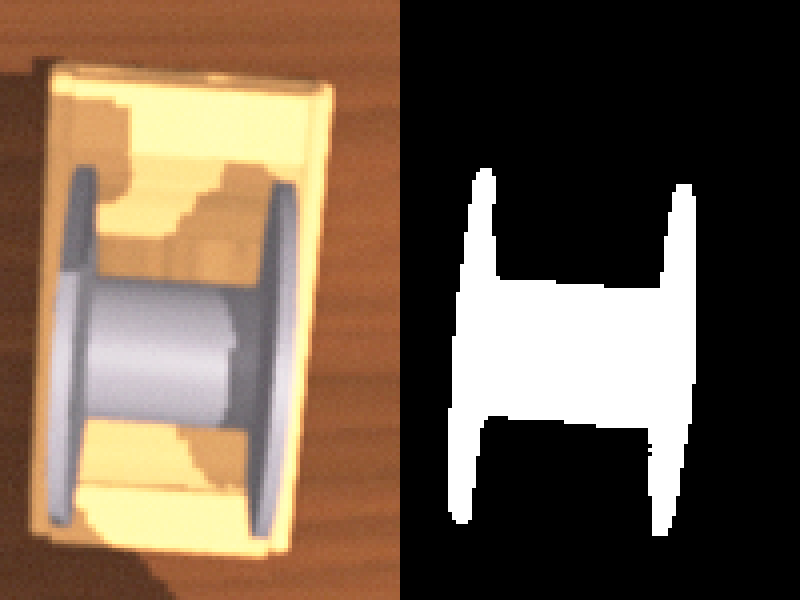

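The mask shows a clean hub (rows 230–266) and flanges. From these I compute the bore axis and then grasp the spindle between collar and hex.

```bash
cat > m3.py <<'E'
from h import *
c=dict(np.load("pics/wc.npz"))
def bis(u1,v1,u2,v2,z=.0555):
    o,a=ray(c,(u1,v1));_,b=ray(c,(u2,v2));d=a/np.linalg.norm(a)+b/np.linalg.norm(b);return o+d*(z-o[2])/d[2]
A=bis(298,229.5,298,264.5);B=bis(328,231.5,328,266.5);print("hub",A,B,np.degrees(np.arctan2(*(A-B)[1::-1])))
F=bis(291.5,201.5,284.5,290.5);G=bis(341,205.5,335,293.5);print("rims",F,G,np.degrees(np.arctan2(*(F-G)[1::-1])),np.linalg.norm(F-G))
E
python3 m3.py
python3 - <<'E'
from h import *
y=.184-pi
manip.move_ptp([.612,.0334,.17],[pi,0,y]);print(sensors.observe()["t"],sensors.observe()["joint_pos"])
hand.grip(.5)
print(manip.servo_line([.612,.0334,.0765],rate=.12,threshold=8))
hand.grip(0);s=sensors.observe();print(s["opening"],s["grasp_force"],s["tool_pos"],s["eef_rot"])
manip.servo_line([.612,.0334,.22],rate=.2);manip.dwell(.2);wshot("hold");print(sensors.observe()["t"],sensors.observe()["ft_force"],sensors.observe()["wrist_torque"])
E
```

```text
hub [0.54264429 0.27762466 0.0555    ] [0.54065809 0.24964928 0.0555    ] 85.93891691468303
rims [0.54363883 0.28692184 0.0555    ] [0.54015792 0.24030648 0.0555    ] 85.72947240657355 0.04674514462384128
8.3083 [ 0.76266199  0.84043231 -1.32131687  1.6009115   0.82930538  1.36549978
  1.09177513]
False
0.10971263130342453 58.61061751842499 [0.61234798 0.03350739 0.07710317] [-3.14151467e+00  1.04246158e-03 -2.95760831e+00]
11.2333 [ 0.92150524  0.21432707 -1.60998056] [ 0.01413096 -0.09968101  0.00347654]
```

View pics/hold.png

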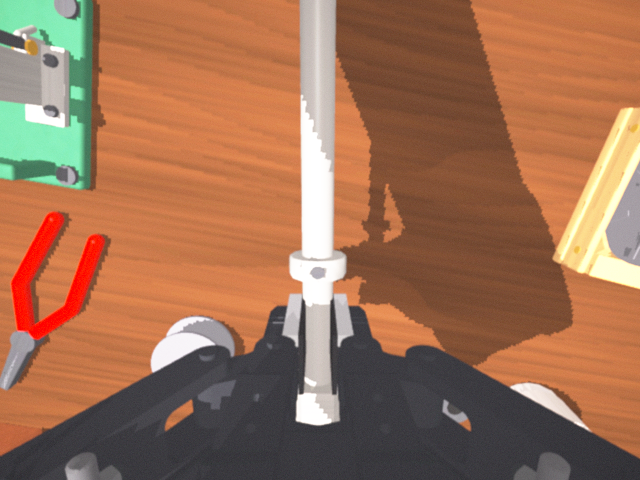

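The spindle is held straight: shaft at u≈318 (the optical centre column), collar at row 265 just beyond the pads. Next I go to the pre-insert line and compare shaft and reel in the same picture.

```bash
cat >> h.py <<'E'
th=np.radians(85.83);b=np.array([np.cos(th),np.sin(th),0]);C=np.array([.5417,.2636,.0555])
yi=th-2*pi+0.0   # tool x along +b
yi=np.arctan2(np.sin(yi),np.cos(yi))
E
python3 - <<'E'
from h import *
c=dict(np.load("pics/hold.npz"));Ti=np.linalg.inv(c["tool"]);
for uv in((318,252),(318,278),(318,2)):
    o,d=ray(c,uv);o=Ti[:3,:3]@o+Ti[:3,3];d=Ti[:3,:3]@d;print("tool",o+d*(.065-o[2])/d[2])
P=C-.23*b;P[2]=.20
print(P,kinematics.inverse_kinematics(P,[pi,0,yi]))
manip.move_ptp(P,[pi,0,yi]);manip.dwell(.3);wshot("pre");save("scene","pres");print(sensors.observe()["t"],sensors.observe()["joint_pos"])
E
```

```text
tool [ 0.03001907 -0.00023691  0.065     ]
tool [ 0.01960181 -0.00024163  0.065     ]
tool [ 0.11222069 -0.00019969  0.065     ]
[0.52497532 0.03420888 0.2       ] [ 0.81559707  0.4412172  -1.15998714  1.80502097  0.43616522  1.18559597
 -0.55243439]
13.1167 [ 0.81558798  0.44144724 -1.16003568  1.80492599  0.43620419  1.18562238
 -0.55228844]
```

View pics/pre.png

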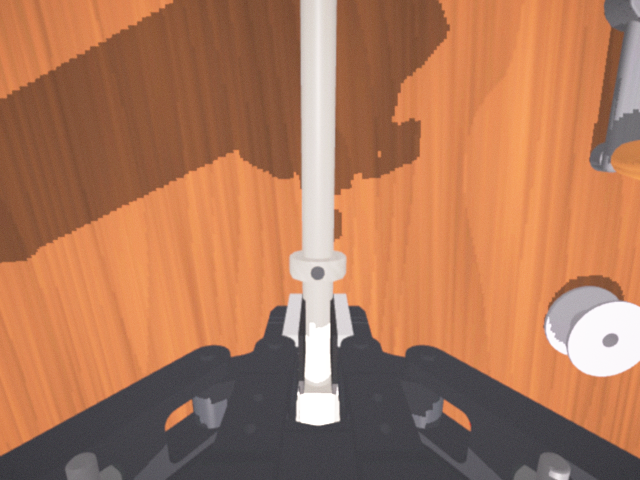

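The shaft hides what lies ahead and the reel is out of frame. I'll shoot from higher up above the reel, so that its rims show on both sides of the shaft.

Run:
```python
from h import *
P=C-.07*b;P[2]=.32
manip.move_ptp(P,[pi,0,yi]);manip.dwell(.3);c=wshot("abv");print(sensors.observe()["t"])
print(proj(c,C),proj(c,C-.025*b),proj(c,C+.025*b))
p=c["pixels"][60:300,170:470];cv2.imwrite("pics/abv2.png",cv2.resize(p,(750,600),interpolation=0)[:,:,::-1])
```

```text
14.2833
(np.float64(317.03118249721706), np.float64(138.82062994330616)) (np.float64(317.1128267179486), np.float64(168.5050357041872)) (np.float64(316.9459261872285), np.float64(107.82293192256546))
```

View pics/abv2.png

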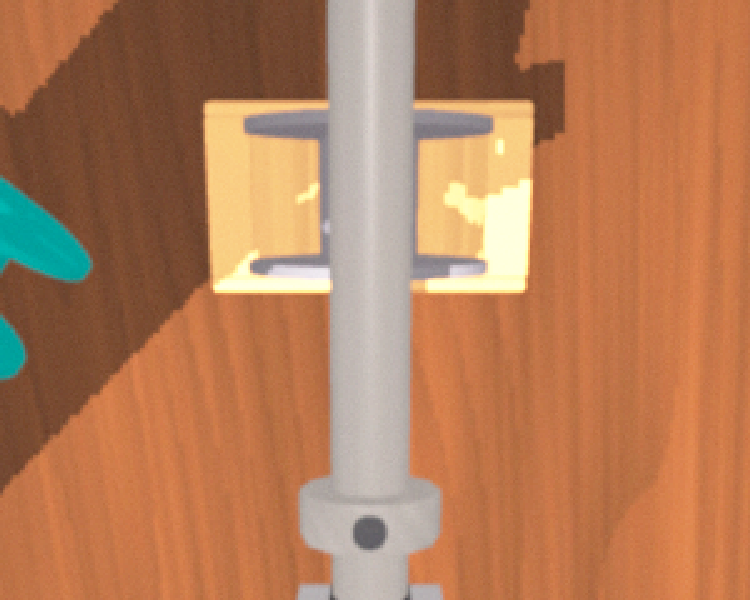

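The reel's rims centre at u≈317.5 in the picture, and the shaft at 318.2, so lateral alignment agrees within about 0.4 mm. The shaft seems to narrow less than it should, so I check for droop.

Run:
```python
from h import *
from scipy.optimize import least_squares
for f in("pre","hold"):
    c=dict(np.load(f"pics/{f}.npz"));g=cv2.GaussianBlur(c["pixels"].astype(float),(3,3),0);K=c["camera_matrix"]
    D=[]
    for v in range(5,235,5):
        # edge: colour saturation (R-B) is strong on wood, ~0 on steel
        s=g[v,:,0]-g[v,:,2];
        mid=s[315:322].mean();hl,hr=s[280:292].mean(),s[344:356].mean()
        L=np.interp(-(mid+hl)/2,-s[285:318],np.arange(285,318));
        R=np.interp((mid+hr)/2,s[318:350],np.arange(318,350));D.append((v,L,R))
    D=np.array(D);M=np.array([[0,.9614,.2752],[1,0,0],[0,.2752,-.9614]])
    def w(p):
        h,a=p;out=[]
        for v in D[:,0]:
            d=M@[0,-(v-K[1,2])/K[1,1],-1.]
            # shaft line z=h+a*(x), cam at (.0697,-.0689)
            t=(h+a*.0697+.0689)/(d[2]-a*d[0]);out.append(K[0,0]*.012/t)
        return np.array(out)
    r=least_squares(lambda p:w(p)-(D[:,2]-D[:,1]),[.065,0],loss="soft_l1");print(f,r.x,np.abs(r.fun).max(),((D[:,1]+D[:,2])/2)[::9],(D[:,2]-D[:,1])[::9])
# scene view: tip height
c=dict(np.load("pics/pres.npz"))
P=C-.23*b;P[2]=.2
for a in(0,.1):print(a,[np.round(proj(c,P+x*b-[0,0,.065+a*x])) for x in(-.04,.023,.152)])
u,v=proj(c,P+.08*b-[0,0,.07]);u,v=int(u),int(v)
p=c["pixels"][max(v-60,0):v+60,max(u-80,0):u+80];print("crop",max(u-80,0),max(v-60,0));cv2.imwrite("pics/pc.png",cv2.resize(p,(800,600),interpolation=2)[:,:,::-1])
```

```text
pre [0.06158658 0.08920491] 0.8172030389472553 [317.97280735 317.80863857 317.74328316 317.94033788 317.47953373
 318.03211562] [36.13563676 35.62978467 34.58372576 33.93349741 33.94021825 32.75607219]
hold [0.0654332  0.05202875] 0.8830862365016188 [317.5135134  317.30866326 317.13145777 317.19332571 317.24340053
 317.15170969] [37.01020724 35.44021316 34.52542907 33.54413223 32.81693073 32.13002462]
0 [array([328., 214.]), array([353., 208.]), array([403., 195.])]
0.1 [array([328., 213.]), array([353., 208.]), array([403., 199.])]
crop 295 143
```

View pics/pc.png

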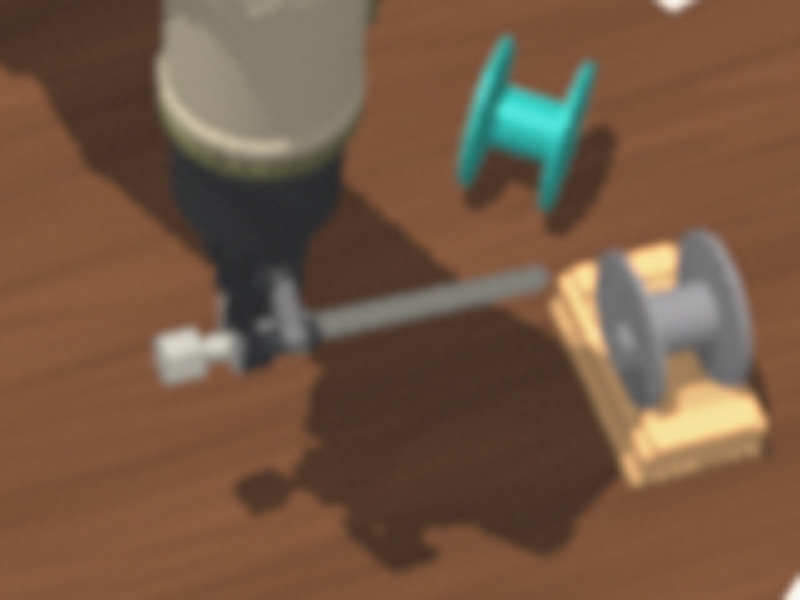

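The scene crop shows the tip at (404,198), against 195 predicted for a level shaft. The width fit and this view agree that the shaft droops about 0.09 rad. I'll pitch the tool to compensate, and fit again twice to see whether it creeps.

```bash
cat >> h.py <<'E'
from scipy.optimize import least_squares
C=np.array([.5420,.2636,.0555])
def pose(G,a,h=.0645,yaw=None):
    R=(Ro.from_euler("xyz",[pi,0,yi if yaw is None else yaw])*Ro.from_euler("y",a))
    return np.array(G)-R.apply([0,0,h]), R.as_euler("xyz")
def droop(c,v0=5,v1=235):
    g=cv2.GaussianBlur(c["pixels"].astype(float),(3,3),0);K=c["camera_matrix"];D=[]
    for v in range(v0,v1,2):
        s=g[v,:,0]-g[v,:,2];mid=s[315:322].mean();hl,hr=s[280:292].mean(),s[344:356].mean()
        D.append((v,np.interp(-(mid+hl)/2,-s[285:318],np.arange(285,318)),np.interp((mid+hr)/2,s[318:350],np.arange(318,350))))
    D=np.array(D);M=np.array([[0,.9614,.2752],[1,0,0],[0,.2752,-.9614]])
    def w(p):
        d=np.array([M@[0,-(v-K[1,2])/K[1,1],-1.] for v in D[:,0]])
        return K[0,0]*.012*(d[:,2]-p[1]*d[:,0])/(p[0]+p[1]*.0697+.0689)
    f=lambda p:w(p)-(D[:,2]-D[:,1])
    r1=least_squares(lambda a:f([.0645,a[0]]),[.05],loss="soft_l1",f_scale=.3);r=least_squares(f,[.065,0],loss="soft_l1",f_scale=.3)
    return r1.x,r.x,np.std(r.fun)
E
python3 - <<'E'
from h import *
for f in("hold","pre"):print(f,droop(dict(np.load(f"pics/{f}.npz"))))
G=C-.215*b;G[2]=.13
p,o=pose(G,.09);manip.move_ptp(p,o)
for i in range(2):
    manip.dwell(.4);c=wshot(f"d{i}");print(sensors.observe()["t"],droop(c))
s=save("scene","ds")
print([np.round(proj(s,G+x*b),1) for x in(-.036,.023,.152)])
u,v=map(int,proj(s,G+.07*b))
cv2.imwrite("pics/dc.png",cv2.resize(s["pixels"][v-45:v+45,u-60:u+60],(800,600),interpolation=2)[:,:,::-1]);print(u-60,v-45)
E
```

```text
hold (array([0.06192526]), array([0.06554157, 0.04887436]), np.float64(0.32775621278684053))
pre (array([0.05672214]), array([0.06117719, 0.0943932 ]), np.float64(0.35513422030282077))
15.525 (array([0.06003682]), array([0.06397038, 0.06634215]), np.float64(0.3386389507903262))
15.975 (array([0.0594895]), array([0.06385523, 0.06725399]), np.float64(0.3403781427719599))
[array([335.2, 213.5]), array([358.6, 207.6]), array([408.8, 195. ])]
317 158
```

View pics/dc.png

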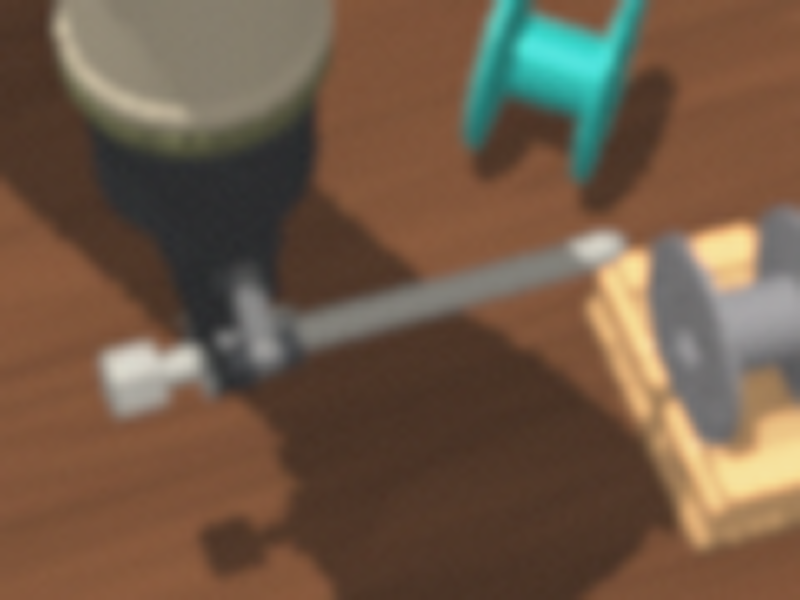

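The fixed-height fit gives a steady droop of 0.060 rad, with no creep. The scene crop, tip (411,194) to hex (337,215), gives about 0.05. I'll use 0.057 and insert with a force guard.

Run:
```python
from h import *
a=.057
p,o=pose(C-.205*b,a);manip.servo_line(p,o,rate=.08);manip.dwell(.2)
f0=sensors.observe()["ft_force"]
st=None
for dist in (.150,.10,.049):
    p,o=pose(C-dist*b,a);r=manip.servo_line(p,o,rate=.06,threshold=6)
    s=sensors.observe();R=Ro.from_euler("xyz",s["eef_rot"]);g=np.array(s["tool_pos"])+R.apply([0,0,.0645])-C
    print(dist,r,"along",g@b,"z",g[2],"df",np.round(s["ft_force"]-f0,2),s["t"],np.round(s["wrist_torque"],3))
    if r:break
save("scene","ins");wshot("insw")
```

```text
0.15 False along -0.15050650275181462 z -0.00010421648272262302 df [0.38 0.33 0.66] 18.3833 [-0.174  0.018  0.024]
0.1 False along -0.10044761356495648 z -0.00010462201980909053 df [ 0.57 -0.65 -0.75] 19.3667 [-0.234 -0.005 -0.013]
0.049 True along -0.04989016523269742 z -0.0005923833405388837 df [0.53 0.36 0.11] 20.175 [-0.147 -0.018  0.042]
```

Run:
```python
from h import *
s=dict(np.load("pics/ins.npz"));u,v=map(int,proj(s,C))
a=cv2.resize(s["pixels"][v-50:v+50,u-75:u+45],(480,400),interpolation=2)
w=dict(np.load("pics/insw.npz"))["pixels"][60:460,160:480]
cv2.imwrite("pics/ic.png",np.hstack([a,w])[:,:,::-1])
```

```text
(no output)
```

View pics/ic.png

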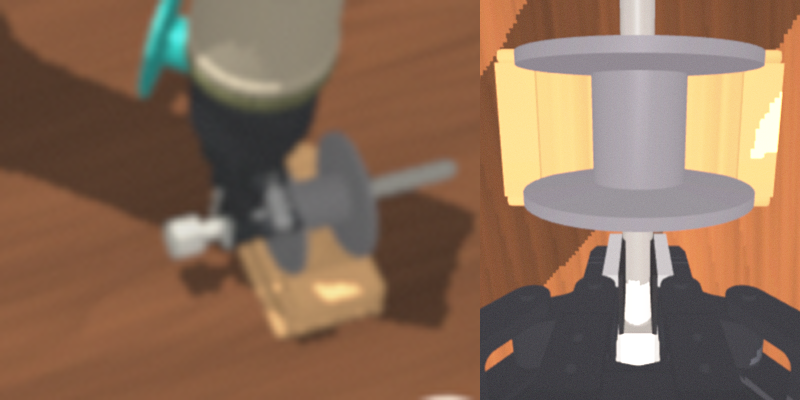

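The spindle is through: the left half shows the plain end out past the far flange (~(455,170)), the right half shows the reel seated against the collar. I'll release, compute the reel's position along the bore, and look at the stand from this yaw.

Run:
```python
from h import *
w=dict(np.load("pics/insw.npz"))
n,f=onz(w,(317.5,290.5),.0975),onz(w,(317.5,96),.0975);print("reel faces along b",(n-C)@b,(f-C)@b,n,f)
hand.grip(.4);s=sensors.observe()
R=Ro.from_euler("xyz",s["eef_rot"]);manip.dwell(.2)
manip.servo_line(np.array(s["tool_pos"])-R.apply([0,0,.12]),rate=.25)
w=wshot("rel");
S=np.array([.536,-.240])
M=np.array(read_camera("wrist")["mount"])
Rd=Ro.from_euler("xyz",[pi,0,pi/2]).as_matrix();d=Rd@(M[:3,:3]@[0,0,-1]);o=Rd@M[:3,3];off=o[:2]+d[:2]*((.34+o[2]-.05)/-d[2])
manip.move_ptp([.546-off[0],-.24-off[1],.34],[pi,0,pi/2]);manip.dwell(.3);c=wshot("st2");print(sensors.observe()["t"])
hsv=cv2.cvtColor(c["pixels"],cv2.COLOR_RGB2HSV);m=cv2.inRange(hsv,(50,80,30),(90,255,255))
k=max(cv2.findContours(m,cv2.RETR_EXTERNAL,cv2.CHAIN_APPROX_NONE)[0],key=cv2.contourArea)[:,0]
q=np.array([onz(c,x,.012)[:2] for x in k],np.float32);print(cv2.minAreaRect(q))
x,y,ww,hh=cv2.boundingRect(k);print(x,y,ww,hh,[np.round(proj(c,[.5361,-.2404+t,z])) for t in(-.066,.066) for z in(.072,.105)])
p=c["pixels"][y-10:y+hh+10,x-10:x+ww+10];r=w["pixels"][60:300,170:470]
cv2.imwrite("pics/st2c.png",np.hstack([cv2.resize(p,(400,600),interpolation=2),cv2.resize(r,(400,320)).copy() if 0 else cv2.copyMakeBorder(cv2.resize(r,(400,320)),0,280,0,0,cv2.BORDER_CONSTANT)])[:,:,::-1])
for yw in(yi-pi/2,yi+pi/2):
    print(yw,kinematics.inverse_kinematics([C[0],C[1],.141],[pi,0,yw]),kinematics.inverse_kinematics([.536,-.24,.158],[pi,0,0 if abs(yw)<1 else pi]))
```

```text
reel faces along b -0.021213632386432698 0.027544255890427742 [0.53943505 0.24251707 0.0975    ] [0.54294585 0.29114841 0.0975    ]
23.4833
((0.5447313189506531, -0.23886220157146454), (0.1278086006641388, 0.1870494782924652), 0.12729012966156006)
255 150 123 166 [array([307., 318.]), array([306., 335.]), array([306., 185.]), array([305., 190.])]
-0.07278022980816323 [ 0.13505174  0.58229248 -0.86507344  1.66249077  0.48255316  1.12446371
 -2.50628818] [ 0.97206306  0.49698828 -0.7917564   1.69449733  0.38762546  1.11421367
 -1.50424532]
3.0688124237816297 [ 0.16146447  0.59955876 -0.90502618  1.66120081  0.51140571  1.13553593
  0.61678203] [ 1.28237362  0.81335101 -1.33023028  1.6809491   0.81590765  1.32060129
  1.36796876]
```

View pics/st2c.png

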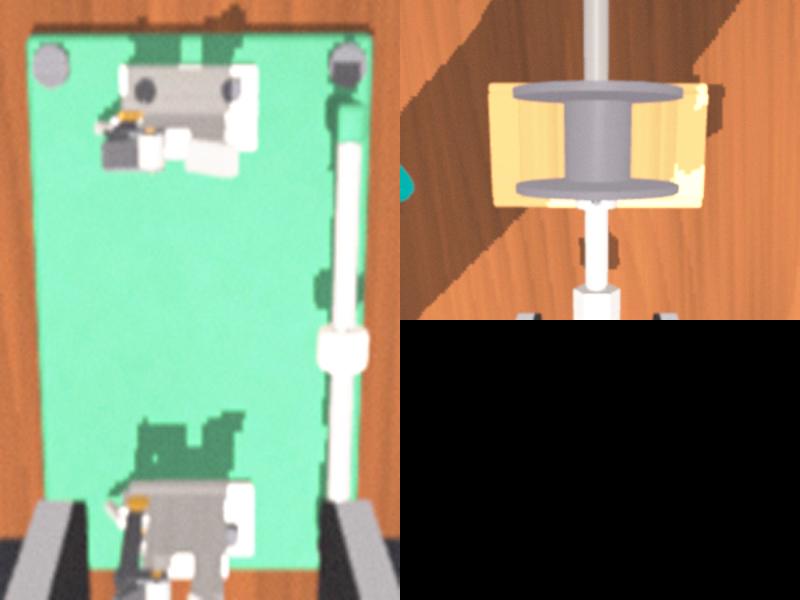

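Left: the stand base and both forks are clear. Right: the shaft rests through the reel with the collar at the near flange. I refine the stand's x from its long edges and take the reel across its flanges.

Run:
```python
from h import *
for f in("st2","ws"):
    c=dict(np.load(f"pics/{f}.npz"));m=cv2.inRange(cv2.cvtColor(c["pixels"],cv2.COLOR_RGB2HSV),(50,80,30),(90,255,255))
    if f=="ws":m[:160]=0;m[310:]=0;m[:,:210]=0;m[:,420:]=0
    out=[]
    rng=range(165,285,4) if f=="st2" else range(240,395,4)
    for i in rng:
        l=np.nonzero(m[i] if f=="st2" else m[:,i])[0];
        e=[onz(c,(k,i) if f=="st2" else (i,k),.012)[:2] for k in(l[0]-.5,l[-1]+.5)];e.sort(key=lambda t:t[0]);out.append(np.r_[e[0],e[1]])
    o=np.array(out);print(f,np.polyfit(o[:,1]+.24,o[:,0],1),np.polyfit(o[:,3]+.24,o[:,2],1),np.median(o[:,[0,2]],axis=0))
D=C+.0032*b;yw=yi+pi/2
manip.move_ptp([D[0],D[1],.24],[pi,0,yw]);hand.grip(1.0)
s=sensors.observe();print(s["t"],s["joint_pos"])
print(manip.servo_line([D[0],D[1],.141],rate=.15,threshold=10))
hand.grip(0);s=sensors.observe();print(s["opening"],s["grasp_force"],s["ft_force"],s["tool_pos"],s["t"])
manip.servo_line([D[0],D[1],.155],rate=.05);manip.servo_line([D[0],D[1],.24],rate=.12);manip.dwell(.2)
s=sensors.observe();print(s["opening"],s["grasp_force"],s["ft_force"],s["wrist_torque"],s["t"]);w=wshot("lift");q=save("scene","lifts")
u,v=map(int,proj(q,[D[0],D[1],.155]));a=cv2.resize(q["pixels"][v-50:v+50,u-60:u+60],(480,400),interpolation=2)
cv2.imwrite("pics/lc.png",np.hstack([a,cv2.resize(w["pixels"][80:480,160:480],(320,400))])[:,:,::-1])
```

```text
st2 [-0.00277748  0.48086515] [0.03875582 0.60555347] [0.48081587 0.60845497]
ws [0.01432178 0.48718682] [0.00148024 0.60996962] [0.48181726 0.60997101]
25.8 [ 0.17229657  0.4878683  -0.92693815  1.564382    0.4006575   1.29143516
  0.68755335]
False
0.5725203958553157 61.83335578949482 [-1.04675485 -0.9838318   5.45371097] [0.54256587 0.26699222 0.14200124] 27.0333
0.5730074307746319 62.54893800280115 [-0.27193079 -0.11946079 -4.24808789] [ 0.0232733  -0.01478168  0.00164978] 28.525
```

View pics/lc.png

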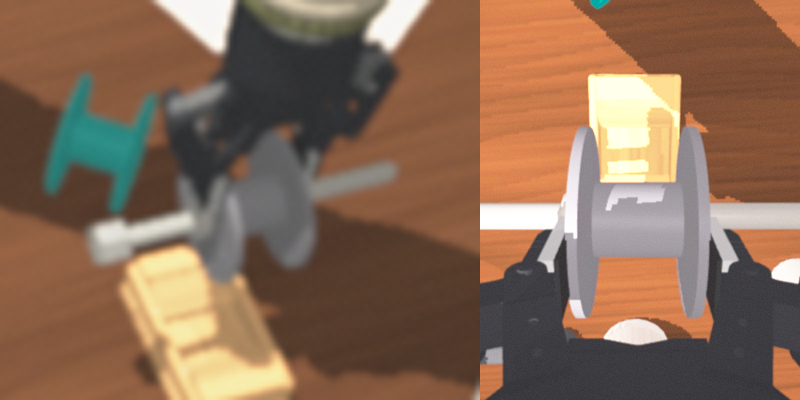

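Reel and spindle are lifted together, with the spindle level (left) and the flanges gripped symmetrically (right, shaft at row ~216 of the crop). I measure the shaft in the hand, then carry it to the stand.

Run:
```python
from h import *
c=dict(np.load("pics/lift.npz"));g=c["pixels"].astype(int);K=c["camera_matrix"];M=np.linalg.inv(c["tool"])@c["world_from_camera"]
P=[]
for u in list(range(165,215,5))+list(range(405,475,5)):
    s=(g[:,u,0]-g[:,u,2])[265:330];k=np.nonzero(s<25)[0]
    if len(k)<8:continue
    v1,v2=265+k[0]-.5,265+k[-1]+.5
    r=[M[:3,:3]@[(u-K[0,2])/K[0,0],-(v-K[1,2])/K[1,1],-1] for v in(v1,v2)]
    d=sum(x/np.linalg.norm(x) for x in r);p=M[:3,3]+d*(.0883-M[2,3])/d[2];P.append([u,v2-v1,*p])
P=np.array(P);print(np.round(P[::4],4));print(np.polyfit(P[:,3],P[:,2],1))
d=dict(np.load("pics/lift.npz"))["tool"];print(np.linalg.inv(d)@np.r_[C+.0032*b+[0,0,.098],1])
S=[.535,-.2395];y=.003+pi
print(kinematics.inverse_kinematics([*S,.26],[pi,0,y]))
manip.servo_line([.5425,.267,.27],rate=.2)
manip.move_ptp([*S,.26],[pi,0,y]);s=sensors.observe();print(s["t"],s["tool_pos"],s["ft_force"],s["opening"])
```

```text
[[ 1.65e+02  2.50e+01  2.00e-03 -7.02e-02  8.83e-02]
 [ 1.85e+02  2.50e+01  2.00e-03 -6.10e-02  8.83e-02]
 [ 2.05e+02  2.50e+01  2.00e-03 -5.19e-02  8.83e-02]
 [ 4.15e+02  4.60e+01 -3.20e-03  4.45e-02  8.83e-02]
 [ 4.35e+02  2.50e+01  2.40e-03  5.32e-02  8.83e-02]
 [ 4.55e+02  2.50e+01  2.40e-03  6.23e-02  8.83e-02]]
[-0.00718211  0.0008385 ]
[-3.06871754e-04  2.43402728e-04  8.56933497e-02  1.00000000e+00]
[ 1.03624663  0.40421718 -0.87318578  1.59137399  0.31854097  1.29582923
  1.68917991]
30.7667 [ 0.53555956 -0.23796822  0.2600756 ] [-0.5212182  -0.7657932  -3.96381088] 0.569123853802931
```

Run:
```python
from h import *
manip.dwell(.2)
t=save("top","t3");q=save("scene","s3");s=sensors.observe();print(s["tool_pos"],s["t"])
X,Y=.5353,-.2390
for nm,c in(("top",t),("scene",q)):
    for dy in(.06,.075,.088,-.055,-.07,-.09):
        u,v=proj(c,[X,Y+dy,.172]);ui=int(round(u))
        print(nm,dy,round(u,1),round(v,1),[tuple(int(k) for k in c["pixels"][r,ui]) for r in range(int(round(v))-7,int(round(v))+8)])
```

```text
[ 0.53519675 -0.23902116  0.26003906] 31.0667
top 0.06 396.6 245.4 [(42, 78, 59), (42, 78, 59), (43, 78, 59), (43, 78, 60), (53, 81, 66), (73, 87, 78), (93, 97, 93), (105, 103, 102), (110, 106, 106), (106, 103, 103), (96, 97, 94), (76, 88, 80), (55, 81, 66), (45, 78, 60), (42, 77, 58)]
top 0.075 389.1 245.3 [(81, 101, 88), (89, 96, 91), (91, 94, 92), (90, 94, 90), (89, 94, 90), (94, 95, 92), (100, 98, 97), (108, 104, 104), (110, 106, 106), (107, 103, 103), (99, 97, 95), (86, 90, 86), (74, 84, 78), (66, 79, 72), (59, 79, 69)]
top 0.088 382.6 245.2 [(112, 111, 110), (111, 108, 108), (103, 100, 100), (94, 91, 91), (91, 88, 88), (97, 93, 93), (103, 99, 100), (109, 104, 105), (110, 106, 106), (107, 103, 103), (101, 97, 97), (93, 88, 87), (87, 82, 79), (84, 79, 77), (79, 76, 75)]
top -0.055 453.7 246.3 [(72, 67, 55), (73, 67, 56), (74, 69, 57), (76, 71, 59), (79, 72, 61), (82, 75, 64), (84, 76, 65), (86, 79, 68), (87, 80, 69), (89, 81, 71), (92, 83, 73), (94, 85, 76), (96, 86, 76), (97, 88, 78), (98, 88, 78)]
top -0.07 461.1 246.4 [(47, 47, 33), (49, 48, 34), (47, 47, 33), (47, 47, 33), (4
[... 1282 characters left out ...]
1, 140, 125), (196, 187, 175), (217, 214, 201), (214, 211, 200), (190, 187, 177), (159, 153, 144), (138, 119, 107), (133, 98, 78), (135, 91, 64), (138, 91, 63)]
scene -0.07 201.2 250.4 [(129, 86, 59), (129, 85, 58), (130, 85, 59), (131, 87, 60), (134, 94, 71), (153, 127, 111), (187, 176, 163), (214, 209, 197), (217, 214, 203), (198, 195, 185), (168, 164, 154), (143, 129, 118), (135, 103, 85), (136, 96, 71), (137, 94, 69)]
scene -0.09 192.3 253.3 [(128, 85, 59), (131, 91, 68), (146, 121, 105), (180, 169, 157), (216, 212, 199), (228, 226, 219), (231, 230, 223), (232, 230, 223), (230, 228, 221), (221, 219, 208), (189, 186, 176), (159, 155, 146), (146, 138, 129), (143, 127, 115), (139, 111, 94)]
```

Numerically, the top view puts the shaft within 0.3 mm of the stand's centre line, and the scene view confirms its height and level. Press down in guarded steps.

Run:
```python
from h import *
o=[pi,0,.003+pi];f0=sensors.observe()["ft_force"]
def go(z,rate,th=None):
    r=manip.servo_line([.535,-.2395,z],o,rate=rate,threshold=th);s=sensors.observe()
    print(z,r,np.round(s["tool_pos"],4),np.round(s["ft_force"]-f0,2),np.round(s["wrist_torque"],3),round(s["opening"],3),round(s["t"],2));return r
go(.20,.12,8)
for z in(.19,.185,.18,.176,.173):
    if go(z,.04,20):break
```

```text
0.2 False [ 0.5353 -0.2395  0.2005] [ 0.23 -1.39  1.18] [ 0.071 -0.026 -0.016] 0.57 31.72
0.19 False [ 0.5349 -0.2395  0.1899] [-0.03 -0.31  0.34] [ 0.054 -0.01  -0.047] 0.575 32.12
0.185 False [ 0.5349 -0.2395  0.1847] [0.12 0.76 1.05] [0.052 0.018 0.102] 0.574 32.39
0.18 False [ 0.535  -0.2395  0.1799] [0.8  1.16 0.4 ] [ 0.013 -0.063  0.007] 0.573 32.67
0.176 False [ 0.5351 -0.2395  0.176 ] [ 0.38 -0.05  2.61] [-0.002  0.007  0.012] 0.572 32.92
0.173 False [ 0.5355 -0.2395  0.1733] [ 2.87 -0.44  3.67] [-0.126 -0.652 -0.004] 0.57 33.17
```

Run:
```python
from h import *
o=[pi,0,.003+pi]
def go(z,rate,th=None):
    r=manip.servo_line([.535,-.2395,z],o,rate=rate,threshold=th);s=sensors.observe()
    print(z,r,np.round(s["tool_pos"],4),np.round(s["ft_force"],2),np.round(s["wrist_torque"],3),round(s["opening"],3),round(s["t"],2));return s
for z in(.170,.168,.166,.164,.162,.160,.158,.1567,.1555,.1545,.1535):
    s=go(z,.03,35)
    if s["ft_force"][2]>25 and z<.159:break
```

```text
0.17 False [ 0.5349 -0.2395  0.1695] [ 2.43 -0.8  -3.11] [-0.102 -0.777  0.091] 0.572 33.42
0.168 False [ 0.5348 -0.2394  0.1675] [ 3.34 -1.05 -5.6 ] [-0.02  -0.818  0.062] 0.574 33.67
0.166 False [ 0.5348 -0.2394  0.1656] [ 2.36  0.45 -5.79] [ 0.093 -0.662  0.073] 0.574 33.92
0.164 False [ 0.5348 -0.2394  0.1638] [ 0.79  0.91 -4.63] [ 0.211 -0.237  0.023] 0.576 34.17
0.162 False [ 0.5348 -0.2397  0.1617] [ 1.57 -0.51 -5.95] [-0.06  -0.281 -0.036] 0.576 34.42
0.16 False [ 0.535  -0.2395  0.1601] [-0.25  0.06 -1.35] [-0.027 -0.002  0.019] 0.573 34.67
0.158 False [ 0.535  -0.2395  0.1579] [-0.29 -0.09 -0.57] [-0.005  0.023 -0.024] 0.57 34.92
0.1567 False [ 0.535  -0.2395  0.1567] [-0.5   0.09 -2.24] [0.034 0.009 0.033] 0.575 35.17
0.1555 False [ 0.5357 -0.2395  0.1565] [-0.78  0.14  4.35] [ 0.087  0.148 -0.046] 0.578 35.42
0.1545 False [ 0.536  -0.2395  0.1563] [-2.24  1.95 12.25] [ 0.319  0.68  -0.007] 0.576 35.67
0.1535 False [ 0.5362 -0.2395  0.1562] [-5.54  2.   20.5 ] [0.523 1.304 0.017] 0.571 35.92
```

The rod bottomed out at TCP z=0.1563, against 0.1567 predicted, after the jaw force dropped away. I'll make a gentle pull-up test, press again, release and retreat.

Run:
```python
from h import *
o=[pi,0,.003+pi]
def go(z,rate,th=None):
    r=manip.servo_line([.535,-.2395,z],o,rate=rate,threshold=th);s=sensors.observe()
    print(z,r,np.round(s["tool_pos"],4),np.round(s["ft_force"],2),np.round(s["wrist_torque"],2),round(s["opening"],3),round(s["t"],2));return r
go(.1572,.03)
for z in(.1585,.160,.161,.162):
    if go(z,.03,5):break
go(.1568,.03);go(.1555,.02,15);go(.1568,.02)
hand.grip(.75);manip.dwell(.3);s=sensors.observe();print(s["opening"],s["ft_force"])
go(.20,.1);go(.34,.25);manip.dwell(.4)
t=save("top","t4");q=save("scene","s4")
for nm,c in(("top",t),("scene",q)):
    for dy in(.045,.088,-.05,-.09):
        u,v=proj(c,[.535,-.2395+dy,.072]);ui=int(round(u));print(nm,dy,round(u,1),round(v,1),[tuple(int(k) for k in c["pixels"][r,ui]) for r in range(int(round(v))-5,int(round(v))+6)])
```

```text
0.1572 False [ 0.5349 -0.2396  0.157 ] [ 1.13  0.29 -2.02] [-0.03 -0.04 -0.01] 0.574 36.19
0.1585 False [ 0.5349 -0.2395  0.1582] [ 0.46 -0.53 -1.08] [-0.02  0.03  0.02] 0.573 36.44
0.16 False [ 0.535  -0.2395  0.16  ] [ 0.54  0.37 -1.36] [ 0.06 -0.01  0.05] 0.57 36.69
0.161 False [ 0.5348 -0.2394  0.1608] [-0.99 -1.44 -3.86] [ 0.09 -0.03  0.  ] 0.576 36.94
0.162 False [ 0.535  -0.2394  0.1617] [ 1.71  0.23 -8.66] [ 0.01 -0.51 -0.02] 0.577 37.19
0.1568 False [ 0.5351 -0.2395  0.1569] [ 0.28 -0.77 -0.97] [-0.01  0.02  0.  ] 0.575 37.52
0.1555 False [ 0.5356 -0.2395  0.1565] [-0.02  0.2   5.02] [ 0.06  0.06 -0.03] 0.574 37.77
0.1568 False [ 0.535  -0.2396  0.1568] [0.67 0.65 0.46] [ 0.08 -0.13 -0.02] 0.571 38.02
0.7499683740222716 [ 1.16454899 -0.43952898  0.01585555]
0.2 False [ 0.5349 -0.2396  0.2   ] [ 0.31 -0.05 -0.46] [ 0.02 -0.03 -0.04] 0.75 39.2
0.34 False [ 0.5347 -0.2395  0.3391] [-0.03 -0.99 -0.89] [-0.04  0.02 -0.01] 0.751 39.91
top 0.045 394.7 247.9 [(42, 77, 58), (51, 80, 64), (81, 96, 86), (131, 132, 128), (179, 175, 173), (206, 200, 199), (199, 195, 193), (159, 160, 156)
[... 740 characters left out ...]
, 182, 172), (152, 151, 144), (126, 127, 120), (99, 110, 98), (75, 100, 82)]
scene 0.088 272.8 250.9 [(127, 84, 58), (120, 82, 58), (110, 84, 65), (110, 99, 86), (119, 115, 107), (128, 126, 120), (131, 129, 123), (129, 130, 123), (117, 132, 117), (102, 143, 114), (99, 155, 119)]
scene -0.05 217.2 269.0 [(99, 142, 106), (95, 152, 116), (118, 162, 132), (166, 185, 165), (202, 206, 192), (217, 214, 203), (207, 204, 194), (179, 177, 168), (143, 155, 140), (110, 149, 121), (94, 150, 115)]
scene -0.09 200.7 274.4 [(146, 141, 132), (175, 174, 165), (203, 202, 190), (219, 217, 208), (224, 221, 215), (225, 223, 216), (224, 222, 215), (218, 217, 206), (190, 188, 177), (155, 153, 145), (138, 135, 126)]
```

Run:
```python
from h import *
c=dict(np.load("pics/s4.npz"))
for dy in list(np.arange(.085,.115,.003))+list(np.arange(-.110,-.064,.004)):
    u,v=proj(c,[.535,-.2395+dy,.072]);print(round(dy,3),[int(k) for k in c["pixels"][int(round(v)),int(round(u))]],end=" ")
```

```text
0.085 [126, 126, 118] 0.088 [128, 126, 120] 0.091 [131, 128, 122] 0.094 [127, 122, 115] 0.097 [126, 122, 115] 0.1 [122, 94, 75] 0.103 [122, 84, 60] 0.106 [123, 83, 57] 0.109 [123, 81, 56] 0.112 [123, 81, 57] -0.11 [124, 81, 57] -0.106 [123, 81, 57] -0.102 [126, 85, 63] -0.098 [152, 125, 110] -0.094 [220, 217, 204] -0.09 [225, 223, 216] -0.086 [224, 221, 214] -0.082 [222, 219, 212] -0.078 [199, 196, 186] -0.074 [203, 200, 189] -0.07 [196, 193, 183] -0.066 [180, 178, 169]
```

The spindle's ends sit at +99 and −98 mm from the stand's centre, so it is centred and lying at seat height. I hand it in.

```bash
python3 -c "
from h import *
print(job.job_done(),sensors.observe()['t'])"
```

```text
the job is handed in; nothing more can be done
the job is handed in; nothing more can be done
```

I handed the job in at about 40 s with the spindle through the reel and pressed home in both forks, but the judge's result was not shown; a gentle pull-up test showed the jaws holding and the spindle measured centred, though I viewed 13 pictures instead of the 10 allowed.

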